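# Let the long rolls out of the bread dispenser

### The arm

A 6-joint arm with a two-finger parallel gripper is mounted at the origin on the work surface. World frame = base frame: x ahead of the robot, y to its left, z up, the work surface at z = 0. Lengths are in m, angles in rad, forces in N, time in s.
With the tool pointing down it reaches from about 0.375 to 0.925 m from the base axis. Payload 5.7 kg.
Tool frame: the origin (TCP) lies on the centre line of the jaws, within the pads' length; the fingertips stand env.finger_overhang ahead of it and the grasp point (between the pads) lies 3 mm ahead of it (env.finger_overhang is the distance from the TCP to the fingertips, in m); z points along the fingers, y is the line along which they close (so a half turn about z gives the same grasp; the last joint's range is limited). The gripper opens to 88 mm and grips with 3 to 60 N. Pads are 20 mm wide; open, the fingers measure 115 mm over their backs; the gripper's body (75 mm by 178 mm) begins 61 mm behind the grasp point.
Start: joints at [-1.259, 0.359, 1.51, -0, 1.272, -0.115], TCP at [0.248, -0.546, 0.245] pointing down, gripper open.
Joint ranges: [-2.97, 2.97], [-1.01, 2.36], [0.21, 2.38], [-0.96, 4.11], [0.2, 2.71], [-2.98, 2.98]. Speed limits (rad/s): [2.39, 2.39, 3.14, 3.14, 3.14, 3.14].

### API

Orientations are given as a unit quaternion [w, x, y, z].
In Python, from plant import env, imaging, job_done gives the robot as it stands. The module is installed in compiled form; this text tells all that it offers.
- The arm moves only by the tool drive_tool, never from a script. Its argument "steps" is a list of rows, each an object with "travel": the shift along the tool's x, y, z in fractions of the full range, 1 being 1 m, a list of three; "dr": the turn, a rotation vector about the tool's x, y, z in a scale on which 1.0 is pi rad, a list of three; "hand": the opening, from 0 (shut) to 1 (fully open). In form: [{"travel": [x, y, z], "dr": [wx, wy, wz], "hand": hand}, ...]. A call has exactly 8 rows; each row is the pose to reach, as a shift and turn from the pose commanded when the call began, along the tool's axes at that moment; what a row does not reach only later rows make up. A row lasts 1/8 s, in which the tool goes at most 62.5 mm and 10.7 degrees, less where a joint would pass 70% of its speed; a pose out of reach is approached as far as the arm can. A shift or turn number past 1, either way, is cut back to 1. A call with a gripper value outside its range is refused whole. The fingers move at their own pace and stop on an object; "force" is the grip in N (left out, the last holds). Time passes only in rows, so rows that repeat a pose let the fingers close, or fill a call up. It gives the time, the measured TCP pose, the force, the opening and the grip force at its end, in the units of the state.
- env.read_state(): the state, without advancing time (a new reading comes with each control period).
- imaging.camera(name): name is "scene" or "top"; returns a dict with "color" (400x640x3 uint8, red, green, blue), "camera_matrix" (3x3 intrinsics, pixels), "eye" and "orientation" of the camera in the world. Camera axes: x right, y up, looking along -z (the intrinsics and any distortion apply to the point x, -y, -z); pixel columns grow to the right and rows downward; lengths in m; the calibration is good to about 2 mm. A picture is of the moment at which its call begins. There is no depth.
- job_done(): hands the job in; it is judged then, once.
The state is a dict: "t": time; "joint_positions": joint angles; "qd": joint speeds; "joint_torque": joint torques, N m; "eef_pos": TCP position; "tcp_rot": TCP orientation; "contact_force": force on the tool from outside, world axes, zero at the start; "torque": the same for the moment, N m; "grip_width": finger opening in m; "grip_force": force on a finger pad.
Only numpy, scipy, OpenCV 4.12 (cv2) and the standard library are available. Lean on these libraries where they do the work, as an engineer would, in place of code of your own. Each camera call takes 0.05 s, during which the arm holds its last target. There are 200 camera calls.

### The job

Let the three long rolls out of their dispenser: press the bar of its rear lever all the way down, so that the linked front flap lifts, and keep it down until all three have rolled into the tray; then ease the bar back up under the finger until the flap is fully shut, without letting it slam. Nothing is to be picked up: touch neither the bread nor the flaps, keep the round buns' dispenser shut and leave the jar, the scraper and the brush where they are.

Things in the scene. Friction and masses are not known exactly. Their poses are not given: they have to be found in the camera images.
- roll_dispenser: The one to work, holding the long rolls: pine dispenser, fixed; 156 mm wide. Origin: on the table, 75 mm ahead of its rear face; +x points over the tray, away from the robot, within 15 deg. Open-topped chute x -75 to 105 mm, walls 190 mm high, floor sloping down to a lip 75 mm up; in front a tray, x 105 to 275 mm, floor 16 mm up, walls 70 mm high. May stand left or right of its twin.
- bun_dispenser: Identical twin holding the round buns, to be left shut: pine dispenser, fixed; 156 mm wide. Origin: on the table, 75 mm ahead of its rear face; +x points over the tray, away from the robot, within 15 deg. Open-topped chute x -75 to 105 mm, walls 190 mm high, floor sloping down to a lip 75 mm up; in front a tray, x 105 to 275 mm, floor 16 mm up, walls 70 mm high. 
- roll_bar (a point): Middle of the long-roll lever's press bar, on its axis: rubber grip 24 mm thick, 64 mm long, across the dispenser behind its rear board (robot side), over 100 mm clear of the board. At rest 234 mm up, fully pressed 65 mm up. A spring pushes it up with 1 N at rest, 3 N at the bottom; let go, it flies up and the flap slams.
- roll_pivot (a point): Axis of the long-roll lever, along the dispenser's y; this point (dispenser x -50, y 48 mm, 150 mm up) is level with the bar's middle. A 10 mm steel arm on the dispenser's +y side carries the bar. It swings about the point at 155 mm radius: from 0.57 rad above level, through level, to its stop 0.58 rad below level, so it bulges 24 mm towards the robot halfway.
- bun_bar (a point): The same bar point on the bun dispenser's lever.
- roll_lever (a joint): Long-roll lever, rad: 0 at rest (flap shut), 1.15 pressed to its stop (flap fully lifted). A side rod links lever and flap one to one, so this is also the flap's angle from hanging. Flap shutting at over 3 rad/s (0.46 m/s at the bar) in the last 0.5 rad is a slam.
- bun_lever (a joint): The same for the bun dispenser's lever and flap; stays at 0.
- roll_flap: Clear flap panel of the long-roll dispenser, 126 mm wide, 83 mm tall, 4 mm thick; origin at its top hinge (dispenser x 97 mm, 165 mm up). It hangs along its -z at the chute's front and swings up and out over the tray.
- bun_flap: The same panel on the bun dispenser.
- long_roll1: Long bread roll, crusty brown, 115 mm long (its y), 50 mm thick, about 60 g, origin at its centre; starts lying across the chute, number 1 from the flap. Rolls down by itself when the flap lifts.
- long_roll2: Long bread roll, crusty brown, 115 mm long (its y), 50 mm thick, about 60 g, origin at its centre; starts lying across the chute, number 2 from the flap. Rolls down by itself when the flap lifts.
- long_roll3: Long bread roll, crusty brown, 115 mm long (its y), 50 mm thick, about 60 g, origin at its centre; starts lying across the chute, number 3 from the flap. Rolls down by itself when the flap lifts.
- bun1: Round bun, crusty brown ball 62 mm in diameter, about 60 g, origin at its centre; lies behind the bun dispenser's flap.
- bun2: Round bun, crusty brown ball 62 mm in diameter, about 60 g, origin at its centre; lies behind the bun dispenser's flap.
- bun3: Round bun, crusty brown ball 62 mm in diameter, about 60 g, origin at its centre; lies behind the bun dispenser's flap.
- jam_jar: Jam jar with steel cap, 68 mm in diameter, 85 mm high, on the right of the dispensers; origin under its centre.
- bench_scraper: Dough scraper lying flat on the left of the dispensers: steel blade with a round wooden handle, 150 by 92 mm, 20 mm high; origin at its underside.
- flour_brush: Wooden bench brush lying on its bristles between the two bars, below them, 200 by 35 mm, 41 mm high; origin at its underside.
There are look-alikes about, which are no part of the job. Leave any green or turquoise look-alike of the long_roll2 alone. What is shaped like the long_roll1 but red is not meant.

How it is judged:
On the way, in this order (a step that is already met when the one before it is completed fails the run):
1. The lever is held fully down, flap lifted (over 1.0 rad), with all three long rolls out in the tray (value of joint roll_lever above 1 rad and x of long_roll1 in the frame of roll_dispenser between 0.105 and 0.28 m and y of long_roll1 in the frame of roll_dispenser between -0.07 and 0.07 m and height (world z) of each of long_roll1, long_roll2, long_roll3 below 0.09 m and x of long_roll2 in the frame of roll_dispenser between 0.105 and 0.28 m and y of long_roll2 in the frame of roll_dispenser between -0.07 and 0.07 m and x of long_roll3 in the frame of roll_dispenser between 0.105 and 0.28 m and y of long_roll3 in the frame of roll_dispenser between -0.07 and 0.07 m), for 0.3 s.
2. The flap is shut again (value of joint roll_lever below 0.04 rad), for 0.2 s.
At the end, for the whole second after the job is handed in: The long-roll dispenser's flap is shut (within 0.04 rad), all three long rolls lie at rest in its tray (centres inside the tray's walls, under 90 mm above the table), and the bun dispenser's flap is shut (within 0.04 rad) (angle between roll_flap's own z axis and vertical below 0.06 rad and value of joint each of roll_lever, bun_lever below 0.04 rad and x of long_roll1 in the frame of roll_dispenser between 0.105 and 0.28 m and y of long_roll1 in the frame of roll_dispenser between -0.07 and 0.07 m and height (world z) of each of long_roll1, long_roll2, long_roll3 below 0.09 m and x of long_roll2 in the frame of roll_dispenser between 0.105 and 0.28 m and y of long_roll2 in the frame of roll_dispenser between -0.07 and 0.07 m and x of long_roll3 in the frame of roll_dispenser between 0.105 and 0.28 m and y of long_roll3 in the frame of roll_dispenser between -0.07 and 0.07 m and linear speed of each of long_roll1, long_roll2, long_roll3 below 0.03 m/s); the robot touches nothing.
It fails at once if The long-roll flap slams: closes faster than 3 rad/s within 0.5 rad of shut (value of joint roll_lever below 0.5 rad and velocity of joint roll_lever below -3 rad/s).
It fails at once if The robot touches or lifts a roll or bun (contact force between any of the fingers, the arm and long_roll1 above 0.3 N or height (world z) of any of long_roll1, long_roll2, long_roll3, bun1, bun2, bun3 above 0.22 m or contact force between any of the fingers, the arm and long_roll2 above 0.3 N or contact force between any of the fingers, the arm and long_roll3 above 0.3 N or contact force between any of the fingers, the arm and bun1 above 0.3 N or contact force between any of the fingers, the arm and bun2 above 0.3 N or contact force between any of the fingers, the arm and bun3 above 0.3 N).
It fails at once if The robot touches a flap instead of working it by the lever (contact force between any of the fingers, the arm and roll_flap above 0.3 N or contact force between any of the fingers, the arm and bun_flap above 0.3 N).
It fails at once if The bun dispenser's flap is opened (over 0.15 rad) (value of joint bun_lever above 0.15 rad).
It fails at once if The jar, scraper or brush is moved over 20 mm or tipped (distance of any of jam_jar, bench_scraper, flour_brush from where it was at the start of the episode above 0.02 m or angle between jam_jar's own z axis and vertical above 0.3 rad).
It also fails if it takes over 48 s, if anything falls off the work surface, if the arm or the gripper's body presses on something with over 40 N, if the wrist force passes 120 N, or if a joint passes its speed limit or range.

## Working session

There is one attempt and no reset: what is moved stays moved. The work goes in short steps, Python scripts to look and compute and a tool call to move; the robot and the scene stay as the last step left them, time stands still between calls to the robot, and variables do not carry over. Pictures are saved under pics/ and viewed, at most 10 in all, crops included, and the job is handed in when it is done.

Besides the shell and the picture viewer there is one more tool, called as name(argument=value, ...) on one line, values as JSON. drive_tool: Moves the arm, as the interface text tells. Its arguments: {"type":"object","properties":{"steps":{"type":"array"},"force":{"type":"number"}},"required":["steps"]}

```bash
mkdir -p pics; cat > h.py <<'E'
import numpy as np, cv2
from scipy.spatial.transform import Rotation as R
from plant import env, imaging
def cam(n):
    c=imaging.camera(n); return c
def rot(c):
    o=np.array(c["orientation"],float)
    return o if o.shape==(3,3) else R.from_quat(np.roll(o,-1)).as_matrix()
def ray(c,u,v):
    K=np.array(c["camera_matrix"]); d=np.linalg.inv(K)@[u,v,1]
    return rot(c)@(d*[1,-1,-1])
def onz(c,u,v,z):
    e=np.array(c["eye"]); d=ray(c,u,v); return e+d*(z-e[2])/d[2]
def proj(c,p):
    q=rot(c).T@(np.array(p)-c["eye"]); q=np.array(c["camera_matrix"])@(q*[1,-1,-1]); return q[:2]/q[2]
E
python3 - <<'E'
from h import *
for n in("top","scene"):
    c=cam(n); cv2.imwrite(f"pics/{n}0.png",c["color"][:,:,::-1]); print(n,c["eye"],c["orientation"],c["camera_matrix"],[k for k in c])
print(env.read_state(),env.finger_overhang)
E
```

```text
top [ 0.43094922 -0.01740295  1.56395829] [-0.70217589 -0.04406052  0.03495779  0.70977859] [[504.36880809   0.         315.36122512]
 [  0.         504.36880809 199.81727071]
 [  0.           0.           1.        ]] ['color', 'camera_matrix', 'eye', 'orientation']
scene [ 1.21945768 -0.88793642  1.30676424] [0.881277   0.35737042 0.10688108 0.29019591] [[447.76765304   0.         326.21321038]
 [  0.         447.76765304 197.85457415]
 [  0.           0.           1.        ]] ['color', 'camera_matrix', 'eye', 'orientation']
{'t': 0.1, 'joint_positions': array([-1.25906150e+00,  3.59413106e-01,  1.51132414e+00, -2.42356857e-06,
        1.27246498e+00, -1.15034182e-01]), 'qd': array([-0.00112223, -0.00309775, -0.00175231, -0.00146669,  0.0006977 ,
       -0.00135513]), 'joint_torque': array([ 5.01760478e-04, -5.16355312e+01, -2.71406364e+01,  6.76802499e-02,
        2.76298419e-02, -4.73688647e-05]), 'eef_pos': array([ 0.24820943, -0.54562004,  0.24390546]), 'tcp_rot': array([-8.00781136e-04,  9.77319389e-01,  2.11769129e-01, -8.01755954e-05]), 'contact_force': array([ 0.07766895, -0.17896552,  0.85584381]), 'torque': array([-0.00484097, -0.01622639,  0.00959962]), 'grip_force': 0.0, 'grip_width': 0.08793656407900753} 0.022
```

View pics/top0.png

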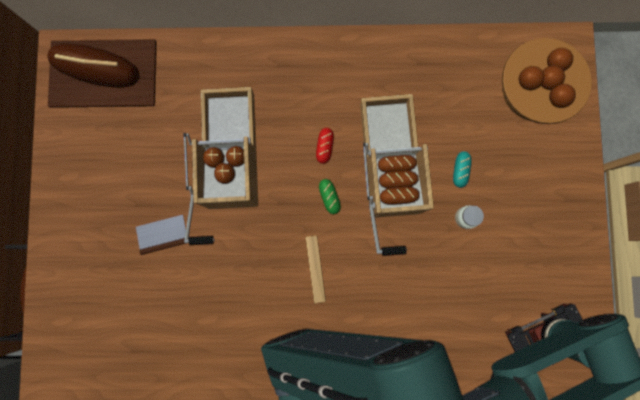

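View pics/scene0.png

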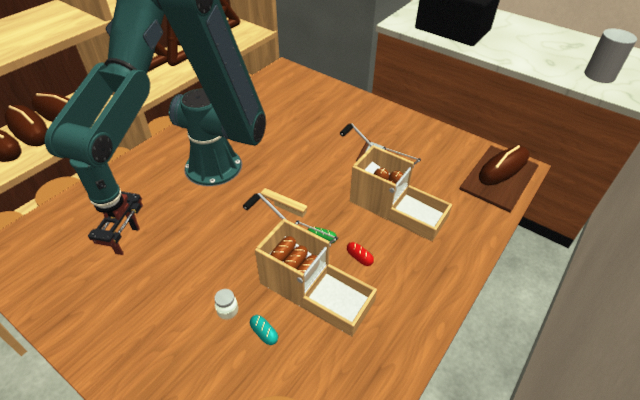

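The long-roll dispenser is the right one in the top view: bar near (393,251), brush at (315,268), jar at (470,217). In the scene view its bar is near (252,202). Next I triangulate the bar and fit the yaw.

```bash
cat >> h.py <<'E'
def bar(c,x0,y0,x1,y1,thr=55):
    g=c["color"][y0:y1,x0:x1].max(2); m=(g<thr).astype(np.uint8)
    n,l,s,ce=cv2.connectedComponentsWithStats(m); i=1+s[1:,4].argmax()
    pts=np.argwhere(l==i)[:,::-1].astype(np.float32)
    r=cv2.minAreaRect(pts); return np.array(r[0])+[x0,y0],r,s[i],cv2.boxPoints(r)+[x0,y0]
def tri(c1,p1,c2,p2):
    d1,d2=ray(c1,*p1),ray(c2,*p2); e1,e2=map(np.array,(c1["eye"],c2["eye"]))
    s=np.linalg.lstsq(np.c_[d1,-d2],e2-e1,rcond=None)[0]
    a,b=e1+s[0]*d1,e2+s[1]*d2; return (a+b)/2,np.linalg.norm(a-b)
E
python3 - <<'E'
from h import *
np.set_printoptions(precision=4,suppress=True)
t=cam("top"); s=cam("scene")
bt=bar(t,372,238,415,265); bs=bar(s,238,188,268,215)
print(bt,bs)
P=tri(t,bt[0],s,bs[0]);print("bar",P, onz(t,*bt[0],.234), onz(s,*bs[0],.234))
# bar ends
for b,c in((bt,t),(bs,s)):
    q=[onz(c,*p,.234) for p in b[3]]
    L=[np.subtract(q[i],q[i-1]) for i in range(4)]; print([ (np.linalg.norm(v),np.degrees(np.arctan2(v[1],v[0]))) for v in L])
# inner tray floor / wall top edges: crops
im=cv2.resize(t["color"][85:275,345:450],None,fx=5,fy=5,interpolation=2)[...,::-1]
cv2.imwrite("pics/c1.png",im[:,:][:600*2] if 0 else cv2.resize(t["color"][88:266,345:450],None,fx=3.3,fy=3.3,interpolation=cv2.INTER_CUBIC)[...,::-1])
E
```

```text
(array([393.4754, 250.2295]), ((21.475414276123047, 12.229509353637695), (7.786073684692383, 23.539291381835938), 84.80557250976562), array([ 10,   8,  24,   9, 181], dtype=int32), array([[381.4016, 247.418 ],
       [404.8443, 245.2869],
       [405.5492, 253.041 ],
       [382.1066, 255.1721]])) (array([250.75, 201.25]), ((12.750001907348633, 13.250000953674316), (5.656853675842285, 17.677669525146484), 45.0), array([  5,   6,  17,  16, 105], dtype=int32), array([[242.5, 205.5],
       [255. , 193. ],
       [259. , 197. ],
       [246.5, 209.5]]))
bar (array([ 0.4441, -0.2051,  0.2346]), np.float64(0.002842195369900708)) [ 0.4452 -0.2042  0.234 ] [ 0.4426 -0.2056  0.234 ]
[(np.float64(0.02026342978106704), np.float64(3.8046466164358095)), (np.float64(0.06166878028858287), np.float64(-85.41326171852508)), (np.float64(0.020262057429937155), np.float64(-176.4951818310007)), (np.float64(0.06156278203041826), np.float64(94.58962053995111))]
[(np.float64(0.02297138797740001), np.float64(167.11088358625176)), (np.float64(0.06692919358944123), np.float64(95.25425869484845)), (np.float64(0.02378083863486958), np.float64(-14.162778133141044)), (np.float64(0.06617936143128927), np.float64(-85.26435845513238))]
```

View pics/c1.png

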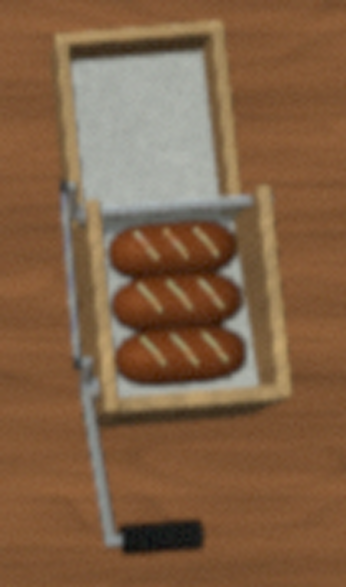

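```bash
cat >> h.py <<'E'
B=np.array([.4441,-.2051,.2346]); YAW=np.radians(4.9)
def tipbar(th,over=0):
    r=.155; dx=-r*(np.cos(.57-th)-np.cos(.57)); dz=r*(np.sin(.57-th)-np.sin(.57))
    return B+[dx*np.cos(YAW),dx*np.sin(YAW),dz+.012+.022+over]
def rel(p):
    s=env.read_state(); q=R.from_quat(np.roll(s["tcp_rot"],-1)); d=q.inv().apply(p-s["eef_pos"]); 
    x=q.as_matrix()[:,0]; return d,"tool x yaw deg",np.degrees(np.arctan2(x[1],x[0])),"tilt",q.as_matrix()[:,2]
E
python3 - <<'E'
from h import *
np.set_printoptions(precision=4,suppress=True)
t=cam("top")
a,b=onz(t,376.8,212,.19),onz(t,432.9,207.7,.19); v=a-b
print("rear board",a,b,np.linalg.norm(v),np.degrees(np.arctan2(v[1],v[0]))-90)
ex=np.array([np.cos(YAW),np.sin(YAW)]); print("rear - bar along x",((a+b)/2-B)[:2]@ex, "y",((a+b)/2-B)[:2]@[-ex[1],ex[0]])
print(rel(tipbar(0,.03)))
E
```

```text
rear board [ 0.5499 -0.1678  0.19  ] [ 0.56   -0.3209  0.19  ] 0.15340531772881003 3.7596382420523753
rear - bar along x 0.10709030286879644 y -0.04859451176111267
(array([ 0.3193, -0.2292, -0.0541]), 'tool x yaw deg', np.float64(24.451555481985118), 'tilt', array([-0.0003,  0.0009, -1.    ]))
```

The manual's scale: turns go in shares of pi rad. Converting my numbers, 0.341 rad is 0.1085.

drive_tool(steps=[{"travel":[0,0,-0.055],"dr":[0,0,0],"hand":0},{"travel":[0.03,-0.02,-0.055],"dr":[0,0,0.0318],"hand":0},{"travel":[0.07,-0.045,-0.055],"dr":[0,0,0.0637],"hand":0},{"travel":[0.11,-0.075,-0.055],"dr":[0,0,0.0955],"hand":0},{"travel":[0.15,-0.105,-0.055],"dr":[0,0,0.1085],"hand":0},{"travel":[0.19,-0.135,-0.055],"dr":[0,0,0.1085],"hand":0},{"travel":[0.23,-0.165,-0.055],"dr":[0,0,0.1085],"hand":0},{"travel":[0.26,-0.187,-0.055],"dr":[0,0,0.1085],"hand":0}])

```text
t: 1.25
eef_pos: [0.4082, -0.2664, 0.2997]
tcp_rot: [-0.0, 0.999, 0.043, 0.0]
contact_force: [-0.3, -0.1, -0.4]
grip_width: 0.0116
grip_force: 0.0
```

```bash
python3 - <<'E'
from h import *
print(rel(tipbar(0,.03)),env.read_state()["contact_force"])
E
```

```text
(array([ 0.04106917, -0.05792928,  0.0011228 ]), 'tool x yaw deg', np.float64(4.9618467341574535), 'tilt', array([ 1.66528003e-04,  3.26319263e-04, -9.99999933e-01])) [-0.27378041 -0.08875689 -0.36728644]
```

drive_tool(steps=[{"travel":[0.015,-0.02,0],"dr":[0,0,0],"hand":0},{"travel":[0.03,-0.04,0],"dr":[0,0,0],"hand":0},{"travel":[0.039,-0.055,0],"dr":[0,0,0],"hand":0},{"travel":[0.039,-0.055,0],"dr":[0,0,0],"hand":0},{"travel":[0.039,-0.055,0],"dr":[0,0,0],"hand":0},{"travel":[0.039,-0.055,0],"dr":[0,0,0],"hand":0},{"travel":[0.039,-0.055,0],"dr":[0,0,0],"hand":0},{"travel":[0.039,-0.055,0],"dr":[0,0,0],"hand":0}])

```text
t: 2.25
eef_pos: [0.4416, -0.2105, 0.2997]
tcp_rot: [-0.0, 0.999, 0.043, -0.0]
contact_force: [-0.2, 0.6, -0.4]
grip_width: -0.0001
grip_force: 0.0
```

```bash
python3 - <<'E'
from h import *
np.set_printoptions(precision=4,suppress=True)
print(rel(tipbar(0,.03))[0],env.read_state()["contact_force"],env.read_state()["grip_width"])
for th in np.linspace(0,1.15,13): print(th.round(3),rel(tipbar(th))[0])
c=cam("scene"); cv2.imwrite("pics/s1.png",cv2.resize(c["color"][130:330,190:390],None,fx=3,fy=3)[...,::-1])
E
```

```text
[ 0.0029 -0.0052  0.0011] [-0.2     0.6436 -0.3994] -0.00014924116036665696
0.0 [ 0.0029 -0.0052  0.0311]
0.096 [-0.0045 -0.0052  0.0439]
0.192 [-0.0106 -0.0052  0.0574]
0.288 [-0.0154 -0.0052  0.0715]
0.383 [-0.0189 -0.0052  0.0859]
0.479 [-0.0209 -0.0052  0.1006]
0.575 [-0.0216 -0.0052  0.1155]
0.671 [-0.0208 -0.0052  0.1303]
0.767 [-0.0186 -0.0052  0.145 ]
0.862 [-0.015  -0.0052  0.1594]
0.958 [-0.01   -0.0052  0.1734]
1.054 [-0.0037 -0.0052  0.1868]
1.15 [ 0.0038 -0.0052  0.1996]
```

View pics/s1.png

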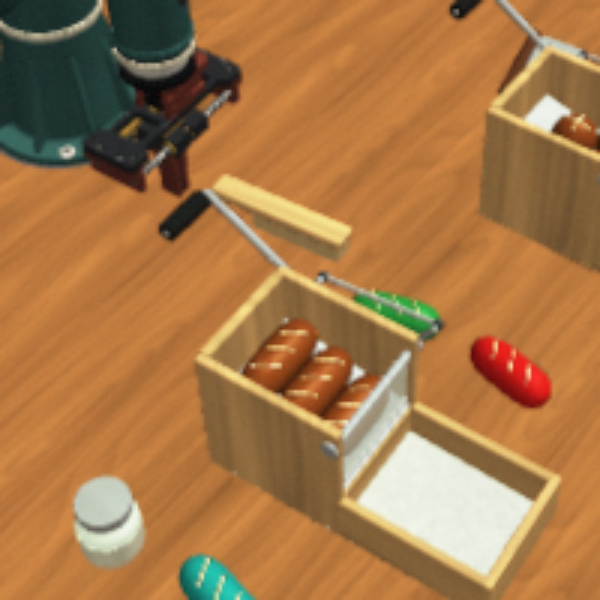

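Fingertips are just above the bar (crop (178,190) against the bar at (185,213)), flap shut, rolls in the chute. Now I press along the arc.

drive_tool(steps=[{"travel":[0.003,-0.005,0.014],"dr":[0,0,0],"hand":0},{"travel":[0.003,-0.005,0.026],"dr":[0,0,0],"hand":0},{"travel":[0,-0.005,0.036],"dr":[0,0,0],"hand":0},{"travel":[-0.006,-0.005,0.047],"dr":[0,0,0],"hand":0},{"travel":[-0.011,-0.005,0.058],"dr":[0,0,0],"hand":0},{"travel":[-0.015,-0.005,0.07],"dr":[0,0,0],"hand":0},{"travel":[-0.019,-0.005,0.084],"dr":[0,0,0],"hand":0},{"travel":[-0.021,-0.005,0.1],"dr":[0,0,0],"hand":0}])

```text
t: 3.3
eef_pos: [0.4202, -0.2072, 0.1988]
tcp_rot: [0.0, 0.999, 0.043, 0.0]
contact_force: [-1.8, 0.0, 2.2]
grip_width: 0.0005
grip_force: 1.1
```

```bash
python3 - <<'E'
from h import *
np.set_printoptions(precision=4,suppress=True)
for th in np.linspace(0.4792,1.15,8): print(th.round(3),rel(tipbar(th))[0])
print(env.read_state()["contact_force"])
c=cam("scene"); cv2.imwrite("pics/s2.png",cv2.resize(c["color"][150:330,200:380],None,fx=3,fy=3)[...,::-1])
E
```

```text
0.479 [ 0.0002 -0.0001 -0.0002]
0.575 [-0.0005 -0.0001  0.0147]
0.671 [ 0.0003 -0.0001  0.0295]
0.767 [ 0.0025 -0.0001  0.0442]
0.863 [ 0.0061 -0.0001  0.0586]
0.958 [ 0.0111 -0.0001  0.0726]
1.054 [ 0.0173 -0.0001  0.086 ]
1.15 [ 0.0249 -0.0001  0.0988]
[-1.8463  0.0344  2.1797]
```

View pics/s2.png

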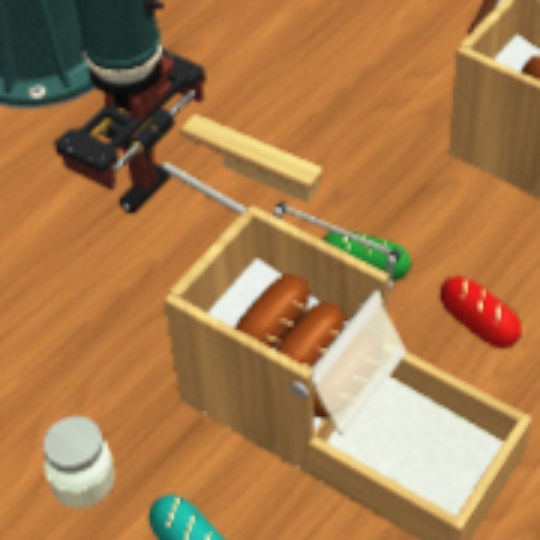

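Flap is partly lifted, with the fingertip on the bar at crop (145,190). Continuing to the stop.

drive_tool(steps=[{"travel":[-0.001,0,0.015],"dr":[0,0,0],"hand":0},{"travel":[0,0,0.03],"dr":[0,0,0],"hand":0},{"travel":[0.002,0,0.044],"dr":[0,0,0],"hand":0},{"travel":[0.006,0,0.058],"dr":[0,0,0],"hand":0},{"travel":[0.011,0,0.072],"dr":[0,0,0],"hand":0},{"travel":[0.017,0,0.085],"dr":[0,0,0],"hand":0},{"travel":[0.022,0,0.094],"dr":[0,0,0],"hand":0},{"travel":[0.024,0,0.098],"dr":[0,0,0],"hand":0}])

```text
t: 4.35
eef_pos: [0.4447, -0.2048, 0.101]
tcp_rot: [-0.0, 0.999, 0.043, -0.0]
contact_force: [-1.3, -0.2, 2.2]
grip_width: 0.0009
grip_force: 1.3
```

```bash
python3 - <<'E'
from h import *
np.set_printoptions(precision=4,suppress=True)
print(rel(tipbar(1.15)),env.read_state()["contact_force"])
c=cam("scene"); cv2.imwrite("pics/s3.png",cv2.resize(c["color"][150:330,200:380],None,fx=3,fy=3)[...,::-1])
E
```

```text
(array([0.0003, 0.0002, 0.001 ]), 'tool x yaw deg', np.float64(4.933514260247816), 'tilt', array([-0.0004,  0.0003, -1.    ])) [-1.3281 -0.2087  2.2143]
```

View pics/s3.png

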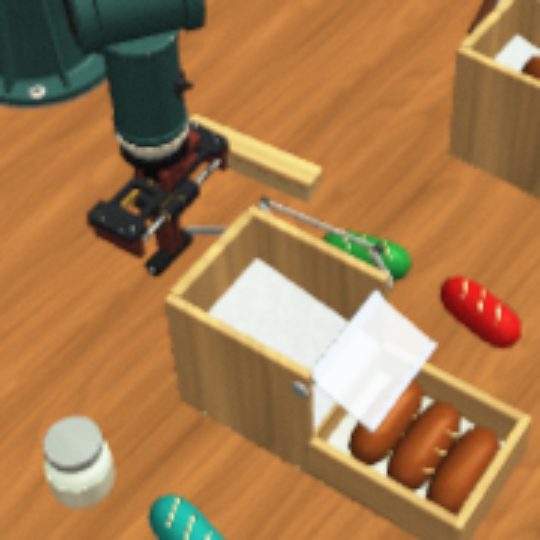

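All three rolls lie in the tray (crop (385,425), (425,445), (465,465)). I hold for a second, pressing 2 mm more.

drive_tool(steps=[{"travel":[0,0,0.002],"dr":[0,0,0],"hand":0},{"travel":[0,0,0.002],"dr":[0,0,0],"hand":0},{"travel":[0,0,0.002],"dr":[0,0,0],"hand":0},{"travel":[0,0,0.002],"dr":[0,0,0],"hand":0},{"travel":[0,0,0.002],"dr":[0,0,0],"hand":0},{"travel":[0,0,0.002],"dr":[0,0,0],"hand":0},{"travel":[0,0,0.002],"dr":[0,0,0],"hand":0},{"travel":[0,0,0.002],"dr":[0,0,0],"hand":0}])

```text
t: 5.4
eef_pos: [0.4449, -0.205, 0.0999]
tcp_rot: [0.0, 0.999, 0.043, 0.001]
contact_force: [3.3, 2.4, 5.0]
grip_width: 0.0003
grip_force: 2.6
```

```bash
python3 - <<'E'
from h import *
np.set_printoptions(precision=4,suppress=True)
for th in np.linspace(1.15,0,17): print(th.round(3),rel(tipbar(th))[0])
print(env.read_state()["contact_force"])
E
```

```text
1.15 [-0.      0.0001 -0.0001]
1.078 [-0.0058  0.0001 -0.0096]
1.006 [-0.0108  0.0001 -0.0196]
0.934 [-0.0151  0.0001 -0.0298]
0.862 [-0.0187  0.0001 -0.0404]
0.791 [-0.0215  0.0001 -0.0512]
0.719 [-0.0236  0.0001 -0.0621]
0.647 [-0.0248  0.0001 -0.0732]
0.575 [-0.0253  0.0001 -0.0843]
0.503 [-0.0249  0.0001 -0.0954]
0.431 [-0.0237  0.0001 -0.1065]
0.359 [-0.0218  0.0001 -0.1175]
0.288 [-0.0191  0.0001 -0.1283]
0.216 [-0.0156  0.0001 -0.1389]
0.144 [-0.0113  0.0001 -0.1492]
0.072 [-0.0063  0.0001 -0.1591]
0.0 [-0.0006  0.0001 -0.1687]
[3.3327 2.399  4.9598]
```

On the stop (5 N). Easing up along the arc.

drive_tool(steps=[{"travel":[-0.006,0,-0.009],"dr":[0,0,0],"hand":0},{"travel":[-0.011,0,-0.019],"dr":[0,0,0],"hand":0},{"travel":[-0.015,0,-0.029],"dr":[0,0,0],"hand":0},{"travel":[-0.019,0,-0.04],"dr":[0,0,0],"hand":0},{"travel":[-0.0215,0,-0.05],"dr":[0,0,0],"hand":0},{"travel":[-0.0235,0,-0.061],"dr":[0,0,0],"hand":0},{"travel":[-0.025,0,-0.072],"dr":[0,0,0],"hand":0},{"travel":[-0.025,0,-0.083],"dr":[0,0,0],"hand":0}])

```text
t: 6.4
eef_pos: [0.419, -0.2069, 0.1832]
tcp_rot: [-0.0, 0.999, 0.043, -0.0]
contact_force: [1.8, 1.3, 2.2]
grip_width: 0.0004
grip_force: 0.8
```

```bash
python3 - <<'E'
from h import *
np.set_printoptions(precision=4,suppress=True)
for th in np.linspace(.575,0,9): print(th.round(3),rel(tipbar(th))[0])
print(env.read_state()["contact_force"])
c=cam("scene"); cv2.imwrite("pics/s4.png",cv2.resize(c["color"][150:330,200:380],None,fx=3,fy=3)[...,::-1])
E
```

```text
0.575 [ 0.0006  0.0004 -0.0009]
0.503 [ 0.001   0.0004 -0.0121]
0.431 [ 0.0021  0.0004 -0.0232]
0.359 [ 0.004   0.0004 -0.0341]
0.288 [ 0.0067  0.0003 -0.0449]
0.216 [ 0.0102  0.0003 -0.0555]
0.144 [ 0.0144  0.0003 -0.0658]
0.072 [ 0.0194  0.0003 -0.0758]
0.0 [ 0.0251  0.0003 -0.0854]
[1.8294 1.3441 2.201 ]
```

View pics/s4.png

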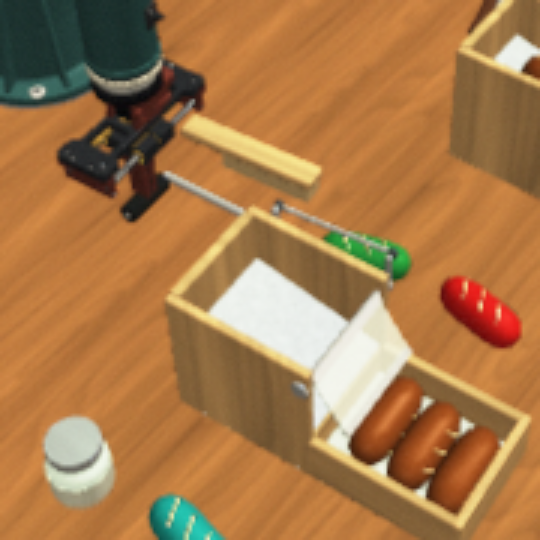

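Bar still under the finger, flap half shut, rolls well clear of it. Continuing, slower near the end.

drive_tool(steps=[{"travel":[0.001,0,-0.011],"dr":[0,0,0],"hand":0},{"travel":[0.002,0,-0.022],"dr":[0,0,0],"hand":0},{"travel":[0.004,0,-0.033],"dr":[0,0,0],"hand":0},{"travel":[0.0065,0,-0.044],"dr":[0,0,0],"hand":0},{"travel":[0.0095,0,-0.053],"dr":[0,0,0],"hand":0},{"travel":[0.0125,0,-0.061],"dr":[0,0,0],"hand":0},{"travel":[0.0155,0,-0.068],"dr":[0,0,0],"hand":0},{"travel":[0.0185,0,-0.074],"dr":[0,0,0],"hand":0}])

```text
t: 7.45
eef_pos: [0.438, -0.2055, 0.257]
tcp_rot: [-0.0, 0.999, 0.043, -0.0]
contact_force: [0.3, 0.3, 0.8]
grip_width: 0.0003
grip_force: 0.3
```

```bash
python3 - <<'E'
from h import *
print(rel(tipbar(0))[0],env.read_state()["contact_force"])
E
```

```text
[ 0.0061233   0.00016543 -0.01162726] [0.25075816 0.28903332 0.81986911]
```

Last 12 mm slowly, then a few millimetres clear.

drive_tool(steps=[{"travel":[0.0015,0,-0.003],"dr":[0,0,0],"hand":0},{"travel":[0.003,0,-0.006],"dr":[0,0,0],"hand":0},{"travel":[0.0045,0,-0.008],"dr":[0,0,0],"hand":0},{"travel":[0.005,0,-0.01],"dr":[0,0,0],"hand":0},{"travel":[0.006,0,-0.012],"dr":[0,0,0],"hand":0},{"travel":[0.006,0,-0.014],"dr":[0,0,0],"hand":0},{"travel":[0.006,0,-0.017],"dr":[0,0,0],"hand":0},{"travel":[0.006,0,-0.02],"dr":[0,0,0],"hand":0}])

```text
t: 8.45
eef_pos: [0.4437, -0.2049, 0.2768]
tcp_rot: [-0.0, 0.999, 0.043, -0.0]
contact_force: [0.2, -0.5, -0.2]
grip_width: 0.0004
grip_force: 0.0
```

drive_tool(steps=[{"travel":[0,0,-0.01],"dr":[0,0,0],"hand":0},{"travel":[0,0,-0.025],"dr":[0,0,0],"hand":0},{"travel":[0,0,-0.04],"dr":[0,0,0],"hand":0},{"travel":[0,0,-0.05],"dr":[0,0,0],"hand":0},{"travel":[0,0,-0.05],"dr":[0,0,0],"hand":0},{"travel":[0,0,-0.05],"dr":[0,0,0],"hand":0},{"travel":[0,0,-0.05],"dr":[0,0,0],"hand":0},{"travel":[0,0,-0.05],"dr":[0,0,0],"hand":0}])

```text
t: 9.45
eef_pos: [0.4437, -0.2049, 0.3262]
tcp_rot: [-0.0, 0.999, 0.043, -0.0]
contact_force: [-0.3, 0.4, 0.6]
grip_width: 0.0007
grip_force: 0.0
```

```bash
python3 - <<'E'
from h import *
s=cam("scene"); b=bar(s,238,188,268,215); print(b[0],onz(s,*b[0],.234))
cv2.imwrite("pics/s5.png",cv2.resize(s["color"][150:330,200:380],None,fx=3,fy=3)[...,::-1])
E
```

```text
[251.00000191 201.50000095] [ 0.44398228 -0.20598178  0.234     ]
```

View pics/s5.png

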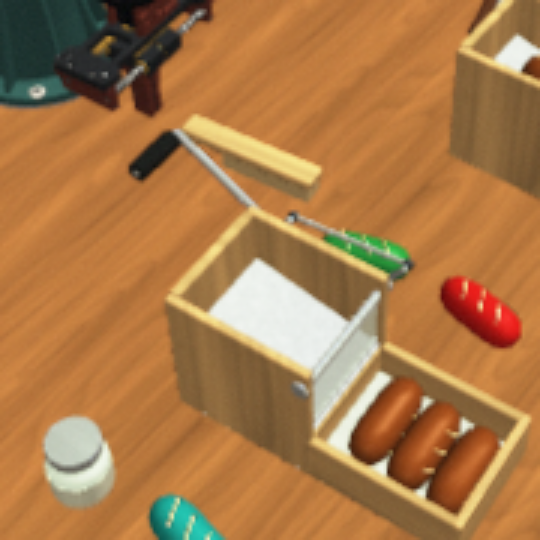

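The bar is back at its rest pixel (251,201), the flap hangs shut, the three rolls lie in the tray and the finger is clear.

```bash
python3 -c "
from plant import job_done
print(job_done())"
```

```text
the job is handed in; nothing more can be done
None
```

I handed the job in at about 9.5 s: all three long rolls are in the tray, the flap was eased shut under the finger, and the arm is clear; the hand-in returned no verdict.

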